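# Clamp the card and line up the stamp in an art shop

## Task

Clamp the card on the stamping board: press the black knob of its clamp fully down and turn it clockwise as far as it goes, and leave it so. Then pick up the stamp with the red handle, carry it over the notebook rack without touching the rack, and finish while still holding it, upright and motionless, about a centimetre above the card, centred over the printed blue frame and square with it. The inked stamp must never touch the card or its board, and the other things stay where they are.

Things in the scene. Friction and masses are not known exactly. Their poses are not given: they have to be found in the camera images.
- jig: Stamping board, wood, 200 x 140 x 12 mm, fixed, turned up to 0.35 rad; origin at the centre of its underside, x along the 200 mm side towards the clamp, z up. A white card 140 x 110 x 2 mm is fixed on it, centred at board x = -20 mm; its top is 14 mm above the table. An aluminium clamp bar 34 x 120 x 6 mm lies across it at board x = +66 mm, with the knob in its middle.
- frame (a point): Centre of the blue rectangle printed on the card (80 mm along the board's x by 60 mm along y, lines 2 mm wide), on the card's top face, at board x = -30 mm, y = 0, z = 14 mm; axes as the board's.
- knob_top (a point): Centre of the knob's top, at board x +66 mm, y 0; 56 mm above the table with the clamp up, 50 mm with it down. The knob is a black upright plate 44 mm long (its x), 14 mm thick (its y), 26 mm high, white mark on its +x end, on a brass disc of radius 20 mm whose top is 26 mm below this point. At joint knob 0 its x is the board's +x; it turns with the knob. Grip across its thickness.
- clamp (a joint): How far the clamp bar and its knob are pressed down, m: 0 fully up, 0.006 fully down on the card. It starts between 0 and 0.0015. It takes about 5 N to push and stays where it is left (pulling it up takes about 4 N).
- knob (a joint): Turn of the knob, rad, growing clockwise seen from above, with hard stops at 0 and 1.5; it starts between 0 and 0.35. It takes about 0.04 N m and stays where it is left.
- stamp_red: Loose rubber stamp, 60 to 130 g, 68 mm high: black rubber face 60 x 40 mm and wooden block 62 x 42 mm (20 mm high together), then a red upright handle 42 mm long (x), 22 mm thick (y), from 20 to 68 mm height. Origin at the centre of the rubber face (underside), x along its long side, z up. It stands on the table to the robot's left, face down.
- stamp_green: The same stamp with a green handle, to be left alone. The two stamps change places from one start to another.
- rack: Fixed notebook rack standing between the stamps and the stamping board, 280 mm (x) x 90 mm (y), top of the notebooks 160 mm (binding wires to 163 mm) above the table; origin at the centre of its underside. Not to be touched.
- vase: White vase, loose, 84 mm wide, 160 mm high; origin under its centre. Leave alone.
- giftbox: Yellow box with a blue band, loose, 120 x 90 x 50 mm; origin under its centre. Leave alone.
- inkpad: Dark ink pad, loose, 110 x 70 x 18 mm; origin under its centre. Leave alone.
- jar: Paint jar, loose, 60 mm wide, 70 mm high; origin under its centre. Leave alone.
- pencils: Blue cup with pencils, loose, 76 mm wide, 165 mm high with its pencils; origin under its centre. Leave alone.
- tape: Roll of green tape lying flat, loose, 90 mm wide, 20 mm high; origin under its centre. Leave alone.
Mind the look-alikes: they are no part of the job. Leave any purple look-alike of the stamp_red alone. What is shaped like the jig but turquoise is not meant.

How it is judged (in metres and radians):
On the way, in this order (a step that is already met when the one before it is completed fails the run):
1. the clamp knob is pressed down and turned clockwise to its stop (value of joint clamp above 0.004 m and value of joint knob above 1.2 rad), for 0.2 s.
2. the red stamp is lifted off the table (height (world z) of stamp_red above 0.04 m and contact force between the fingers and stamp_red above 1 N), for 0.2 s.
3. the stamp is carried above the notebook rack (height (world z) of stamp_red above 0.165 m and x of stamp_red in the frame of rack between -0.16 and 0.16 m and y of stamp_red in the frame of rack between -0.06 and 0.06 m), for 0.05 s.
At the end, for the whole second after the job is handed in: Clamp down over 4 mm, knob beyond 1.2 rad; red stamp still in the fingers, face 3 to 20 mm above the card, within 7 mm of the frame's centre, square within 0.12 rad (either way round), upright within 0.08 rad, touching neither card nor board; others upright, moved under 25 mm (all of step 1 and z of stamp_red in the frame of frame between 0.003 and 0.02 m and horizontal distance between stamp_red and frame below 0.007 m and angle between the x axis of stamp_red and the x axis of frame, either way round below 0.12 rad and angle between stamp_red's own z axis and vertical below 0.08 rad and linear speed of stamp_red below 0.02 m/s and contact force between the fingers and stamp_red above 1 N and contact force between stamp_red and jig below 0.1 N and distance of each of stamp_green, vase, giftbox, inkpad, jar, pencils, tape from where it was at the start of the episode below 0.025 m and angle between each of stamp_green, vase, giftbox, inkpad, jar, pencils, tape's own z axis and vertical below 0.3 rad); the arm keeps its last pose, push and grip.
It fails at once if the stamp touches the card, its board or clamp (contact force between stamp_red and jig above 0.3 N).
It fails at once if the notebook rack is touched (contact force between rack and anything else above 0.5 N).
It fails at once if another thing is moved or tipped (distance of any of stamp_green, vase, giftbox, inkpad, jar, pencils, tape from where it was at the start of the episode above 0.025 m or angle between any of stamp_green, vase, giftbox, inkpad, jar, pencils, tape's own z axis and vertical above 0.3 rad).
It also fails if it takes over 64 s, if anything falls off the work surface, if the arm or the gripper's body presses on something with over 40 N, if the wrist force passes 120 N, or if a joint passes its speed limit or range.

## Robot

A 6-joint arm with a two-finger parallel gripper is mounted at the origin on the work surface. World frame = base frame: x ahead of the robot, y to its left, z up, the work surface at z = 0. Lengths are in mm, angles in rad, forces in N, time in s.
With the tool pointing down it reaches from about 300 to 750 mm from the base axis. Payload 8.5 kg.
Tool frame: the origin (TCP) lies midway between the tips of the shut fingers; the grasp point (between the pads) lies robot.pinch_z behind it (robot.pinch_z is the distance from the TCP to the grasp point, in mm); z points along the fingers, y is the line along which they close (so a half turn about z gives the same grasp; the last joint's range is limited). The gripper opens to 88 mm and grips with 3 to 60 N. Pads are 18 mm wide; open, the fingers measure 123 mm over their backs; the gripper's body (75 mm by 187 mm) begins 45 mm behind the grasp point.
Start: joints at [-1.496, 0.381, 1.297, -0, 1.464, -0.215], TCP at [157.163, -527.049, 238.748] pointing down, gripper open.
Joint ranges: [-3.11, 3.11], [-0.89, 2.33], [0.22, 2.48], [-1.42, 4.56], [0.17, 2.85], [-2.88, 2.88]. Speed limits (rad/s): [2.39, 2.39, 3.14, 3.14, 3.14, 3.14].

## Interface

Orientations are given as [roll, pitch, yaw] about the fixed x, y, z axes, in that order (R = Rz(yaw) Ry(pitch) Rx(roll)).
In Python, from bench import monitor, vision, robot gives the robot as it stands.
- The arm moves only by the tool drive_tool, never from a script. Its argument "increments" is a list of rows, each a list of 6 numbers: the shift along the world's x, y, z in m, then the turn, a rotation vector about the world's x, y, z in rad. A call has 1 to 10 rows; each row is the pose to reach, as a shift and turn from the pose commanded when the call began; what a row does not reach only later rows make up. A row lasts 1/12 s, in which the tool goes at most 41.7 mm and 7.16 degrees, less where a joint would pass 70% of its speed; a pose out of reach is approached as far as the arm can. A call with a gripper value outside its range is refused whole. "grip" is the closure, from 0 (fully open) to 1 (shut), set as the call begins (left out, the last holds). The fingers move at their own pace and stop on an object; "force" is the grip in N (left out, the last holds). Time passes only in rows, so rows that repeat a pose let the fingers close. It gives the time, the measured TCP pose, the force, the opening and the grip force at its end, in the units of the state.
- monitor.get_obs(): the state, without advancing time (a new reading comes with each control period).
- vision.capture(name): name is "scene" or "top" or "wrist"; returns (picture, depth): 400x640x3 uint8, blue, green, red; 400x640 float32, mm along the optical axis (not along the pixel's ray), 0 where there is no reading.
- vision.camera_info(name): a dict with "fov_y" (degrees; the focal length in pixels is half the picture's height over the tangent of half this angle, whatever the lens; pixels are square), "cx", "cy" (the principal point, pixels), "pose" (4x4, takes a point from camera to world coordinates). Camera axes: x right, y up, looking along -z (the intrinsics and any distortion apply to the point x, -y, -z); pixel columns grow to the right and rows downward; lengths in mm; the calibration is good to about 2 mm. The wrist camera is an equidistant fisheye: a pixel r from the principal point sees the ray r / f radians off the axis. A picture is of the moment at which its call begins: read the wrist's pose just before it. camera_info takes no time and is no camera call; for the wrist camera it gives the pose at the moment of the call.
- robot.job_done(): hands the job in; it is judged then, once.
The state is a dict: "clock": time; "joints": joint angles; "joint_vel": joint speeds; "effort": joint torques, N m; "tcp_pos": TCP position; "orientation": TCP orientation; "force": force on the tool from outside, world axes, zero at the start; "ft_torque": the same for the moment, N m; "opening": finger opening in mm; "gripper_force": force on a finger pad.
Only numpy, scipy, OpenCV 4.12 (cv2) and the standard library are available. Lean on these libraries where they do the work, as an engineer would, in place of code of your own. Each camera call takes 0.05 s, during which the arm holds its last target. There are 200 camera calls.

## Working session

There is one attempt and no reset: what is moved stays moved. The work goes in short steps, Python scripts to look and compute and a tool call to move; the robot and the scene stay as the last step left them, time stands still between calls to the robot, and variables do not carry over. Pictures are saved under pics/ and viewed, at most 12 in all, crops included, and the job is handed in when it is done.

Besides the shell and the picture viewer there is one more tool, called after ">>>" as a command line: name --pt "numbers of a row" for each row, then --argument value for the rest. drive_tool: Moves the arm, as the interface text tells. Its arguments: {"type":"object","properties":{"increments":{"type":"array"},"grip":{"type":"number"},"force":{"type":"number"}},"required":["increments"]}

```bash
mkdir -p pics; cat > h.py <<'E'
import numpy as np, cv2
from bench import monitor, vision, robot
def cap(n):
    i=vision.camera_info(n); p,d=vision.capture(n); return p,d,i
def foc(i,h=400): return h/2/np.tan(np.radians(i['fov_y'])/2)
def pts(d,i):
    f=foc(i); v,u=np.mgrid[:d.shape[0],:d.shape[1]]
    P=np.stack([(u-i['cx'])/f*d,-(v-i['cy'])/f*d,-d,np.ones_like(d)],-1)
    return (P@np.array(i['pose']).T)[...,:3]
def ray(uv,i,z,fish=False):
    f=foc(i); T=np.array(i['pose']); x=(uv[0]-i['cx']); y=(uv[1]-i['cy'])
    if fish:
        r=np.hypot(x,y); t=r/f; s=np.sin(t)/max(r,1e-9); c=np.array([x*s,-y*s,-np.cos(t)])
    else: c=np.array([x/f,-y/f,-1])
    w=T[:3,:3]@c; o=T[:3,3]; return o+w*(z-o[2])/w[2]
E
python3 - <<'E'
from h import *
for n in("top","scene"):
    p,d,i=cap(n); cv2.imwrite(f"pics/{n}0.png",p); np.savez(f"{n}0.npz",p=p,d=d); print(n,i)
print(robot.pinch_z, monitor.get_obs())
E
```

```text
top {'fov_y': 42.61083247982838, 'cx': 324.40192634125776, 'cy': 201.92010889866043, 'pose': array([[-2.15896826e-02,  9.97208668e-01, -7.14755719e-02,
         3.84526478e+02],
       [-9.99640584e-01, -2.03952238e-02,  1.73993561e-02,
         2.22394275e+01],
       [ 1.58930284e-02,  7.18255290e-02,  9.97290582e-01,
         1.53612927e+03],
       [ 0.00000000e+00,  0.00000000e+00,  0.00000000e+00,
         1.00000000e+00]])}
scene {'fov_y': 45.823832806455755, 'cx': 319.61038463687356, 'cy': 207.6547101247161, 'pose': array([[-8.65601978e-01, -4.27485540e-01,  2.60747636e-01,
         8.91505020e+02],
       [ 5.00550537e-01, -7.24668940e-01,  4.73607525e-01,
         7.64167273e+02],
       [-1.35046558e-02,  5.40472979e-01,  8.41252984e-01,
         1.40506065e+03],
       [ 0.00000000e+00,  0.00000000e+00,  0.00000000e+00,
         1.00000000e+00]])}
18.700000000000003 {'clock': 0.1, 'joints': array([-1.49630376e+00,  3.81116792e-01,  1.29814262e+00,  3.13291381e-05,
        1.46361716e+00, -2.15288828e-01]), 'joint_vel': array([ 0.00058262, -0.00123005, -0.00558087, -0.00062781, -0.00061071,
        0.00067289]), 'effort': array([ 1.97857727e-03, -4.38656116e+01, -2.24912953e+01,  7.14035542e-02,
        3.41907155e-02, -7.44214640e-05]), 'tcp_pos': array([ 157.1508513 , -526.81124404,  238.22015366]), 'orientation': array([-3.14034502e+00, -3.04710640e-04,  2.89777833e-01]), 'force': array([-0.40861957, -0.10647053,  0.28716577]), 'ft_torque': array([ 0.02654374,  0.0201158 , -0.01775373]), 'gripper_force': 0.0, 'opening': 88.19683817769413}
```

View pics/top0.png

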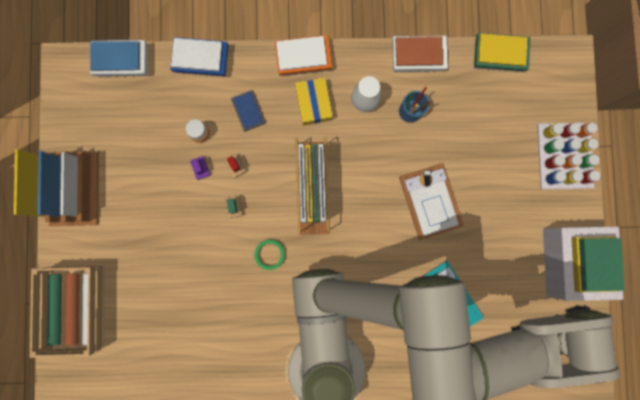

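View pics/scene0.png

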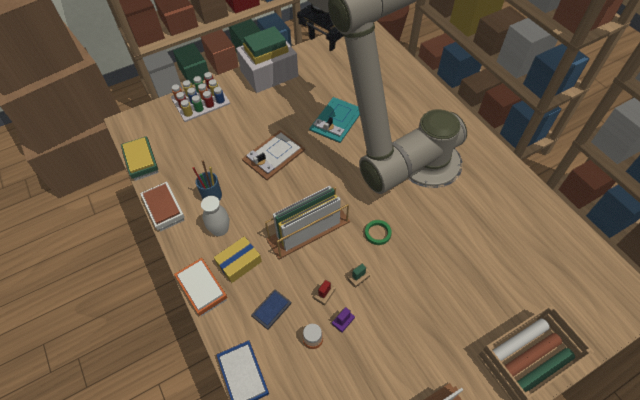

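Top view: the board is at (430,200) with its clamp knob at (427,178). The red stamp is at (234,163), green at (232,205), purple at (200,168), and the rack at (312,187). The scene view agrees with this.

```bash
cat > m.py <<'E'
from h import *
def rect(n,P,m):
    q=P[m]; r=cv2.minAreaRect(q[:,:2].astype(np.float32)); print(n,len(q),np.round(r[0],1),np.round(r[1],1),round(r[2],1),'med',np.round(np.median(q,0),1),'zmax',q[:,2].max().round(1)); return r
for n in("top","scene"):
    Z=np.load(n+"0.npz"); p,d=Z['p'],Z['d']; i=vision.camera_info(n); P=pts(d,i)
    hsv=cv2.cvtColor(p,cv2.COLOR_BGR2HSV); H,S,V=[hsv[...,k].astype(int) for k in range(3)]
    X,Y,z=P[...,0],P[...,1],P[...,2]
    print(n,'table z',np.median(z[(X>300)&(X<700)&(abs(Y)<500)]))
    B=(X>300)&(X<560)&(Y>-400)&(Y<-130)
    m=B&(S<60)&(V>150)&(z<30); rect('card',P,m)
    rect('board',P,B&(X>370)&(z>7))
    rect('bar/knob',P,B&(z>36)&(X>370))
    rect('knobblack',P,B&(V<60)&(z>20)&(X>370))
    R=(X>300)&(X<560)&(Y>130)&(Y<330)
    rect('red',P,R&((H<8)|(H>172))&(S>150)&(z>25))
    rr=R&((H<8)|(H>172))&(S>150)&(z>25); c=np.median(P[rr],0)
    rect('redblk',P,(np.hypot(X-c[0],Y-c[1])<45)&(z>10)&(z<80))
    rect('rack',P,(X>280)&(X<620)&(Y>0)&(Y<100)&(z>100)); 
    rect('green',P,R&(H>60)&(H<95)&(S>80)&(z>25))
E
python3 m.py
python3 -c "
import cv2
a=cv2.imread('pics/top0.png');b=cv2.imread('pics/scene0.png')
t=cv2.resize(a[155:245,390:470],None,fx=5,fy=5);s=cv2.resize(a[145:220,190:260],None,fx=5,fy=5)
import numpy as np
o=np.zeros((450,760,3),'u1');o[:450,:400]=t;o[:375,405:755]=s;cv2.imwrite('pics/c1.png',o)"
```

```text
top table z 0.6952798393326702
card 1759 [ 489.6 -326.7] [173.1 119.1] 17.9 med [ 484.1 -322.    13.8] zmax 30.0
board 2554 [ 466.4 -267.2] [187.4 265.5] 0.6 med [ 480.4 -320.4   13.6] zmax 62.9
bar/knob 62 [ 548.  -286.6] [57.3 25.8] 81.0 med [ 545.2 -303.1   53.5] zmax 62.9
knobblack 35 [ 547.3 -303.9] [11.5 21.2] 87.4 med [ 548.4 -303.9   54.8] zmax 62.9
  return _methods._mean(a, axis=axis, dtype=dtype,
  ret = um.true_divide(
Traceback (most recent call last):
  File "m.py", line 15, in <module>
    rect('red',P,R&((H<8)|(H>172))&(S>150)&(z>25))
    ~~~~^^^^^^^^^^^^^^^^^^^^^^^^^^^^^^^^^^^^^^^^^^
  File "m.py", line 3, in rect
    q=P[m]; r=cv2.minAreaRect(q[:,:2].astype(np.float32)); print(n,len(q),np.round(r[0],1),np.round(r[1],1),round(r[2],1),'med',np.round(np.median(q,0),1),'zmax',q[:,2].max().round(1)); return r
                                                                                                                                                                  ~~~~~~~~~~^^
ValueError: zero-size array to reduction operation maximum which has no identity
```

View pics/c1.png

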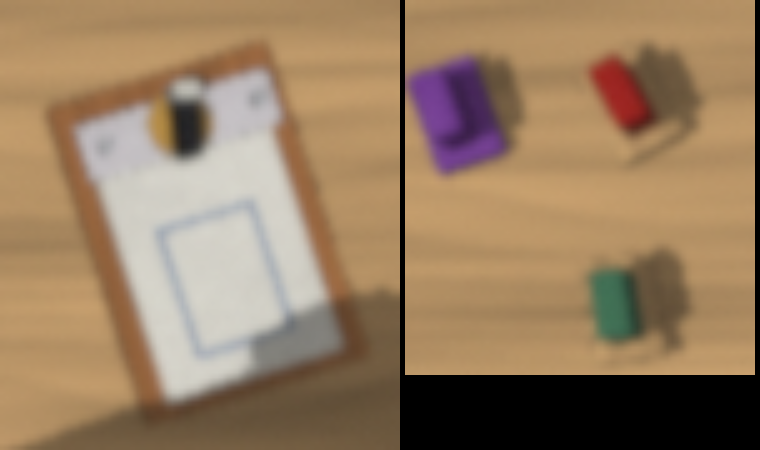

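The crop shows the board yawed about +0.3, with the knob's white mark pointing to world +x. The red stamp's handle leans the same way. I'll widen the search windows.

```bash
sed -i 's/^    R=.*/    R=(X>350)\&(X<700)\&(Y>200)\&(Y<350)/; s/B=(X>300)&(X<560)&(Y>-400)&(Y<-130)/B=(X>370)\&(X<620)\&(Y>-420)\&(Y<-210)/; s/(S>150)/(S>120)/g; s/(z>25)/(z>15)/g' m.py
sed -i "s/^    rect('green.*/&\n    bl=B\&(H>95)\&(H<130)\&(S>60)\&(z>8)\&(z<22); rect('blue',P,bl)/; s/(Y>0)&(Y<100)&(z>100)/(Y>-50)\&(Y<120)\&(z>145)\&(z<175)/" m.py
python3 m.py
```

```text
top table z 0.6952798393326702
card 1854 [ 490.  -329.5] [173.1 125.9] 17.3 med [ 487.8 -323.5   14. ] zmax 30.0
board 2996 [ 495.7 -314.2] [246.6 202.9] 2.7 med [ 491.  -322.8   13.7] zmax 62.9
bar/knob 104 [ 555.3 -305.6] [42.4 91.9] 39.7 med [ 554.2 -304.1   53.6] zmax 62.9
knobblack 39 [ 548.8 -304. ] [11.5 24.2] 86.7 med [ 548.8 -303.9   54.4] zmax 62.9
red 103 [607.7 258.2] [38.3 20.2] 32.2 med [607.1 257.3  67.2] zmax 74.1
redblk 300 [609.7 259.9] [62.2 41.7] 27.4 med [605.  256.1  24.5] zmax 74.1
rack 1346 [449.9  21.2] [339.2 137. ] 0.1 med [513.5  26.2 155.3] zmax 174.8
green 78 [484.9 262.6] [32.8 17.9] 6.3 med [484.  262.1  67.6] zmax 76.1
  return _methods._mean(a, axis=axis, dtype=dtype,
  ret = um.true_divide(
Traceback (most recent call last):
  File "m.py", line 20, in <module>
    bl=B&(H>95)&(H<130)&(S>60)&(z>8)&(z<22); rect('blue',P,bl)
                                             ~~~~^^^^^^^^^^^^^
  File "m.py", line 3, in rect
    q=P[m]; r=cv2.minAreaRect(q[:,:2].astype(np.float32)); print(n,len(q),np.round(r[0],1),np.round(r[1],1),round(r[2],1),'med',np.round(np.median(q,0),1),'zmax',q[:,2].max().round(1)); return r
                                                                                                                                                                  ~~~~~~~~~~^^
ValueError: zero-size array to reduction operation maximum which has no identity
```

>>> drive_tool --pt "0.04 0.023 0 0 0 0" --pt "0.08 0.046 0 0 0 0" --pt "0.115 0.068 0 0 0 0" --pt "0.15 0.09 0 0 0 0" --pt "0.185 0.11 0 0 0 0" --pt "0.22 0.13 0 0 0 0" --pt "0.255 0.15 0 0 0 0" --pt "0.29 0.17 0 0 0 -0.05" --pt "0.325 0.19 0 0 0 -0.1" --pt "0.35 0.2 0 0 0 -0.15" --grip 0.3

```text
clock: 0.93
tcp_pos: [509.6, -324.3, 238.4]
orientation: [-3.141, 0.0, 0.14]
force: [-0.9, -0.4, -0.3]
opening: 61.9
gripper_force: 0.0
```

>>> drive_tool --pt "0.02 0.01 -0.02 0 0 0" --pt "0.02 0.01 -0.04 0 0 0" --pt "0.02 0.01 -0.04 0 0 0"

```text
clock: 1.18
tcp_pos: [526.8, -315.2, 194.4]
orientation: [-3.136, 0.005, 0.142]
force: [0.0, -0.7, -0.7]
opening: 61.7
gripper_force: 0.0
```

```bash
python3 - <<'E'
from h import *
o=monitor.get_obs(); print(o['tcp_pos'],o['orientation'],o['opening'],o['clock'])
p,d,i=cap("wrist"); cv2.imwrite("pics/w1.png",p); np.savez("w1.npz",p=p,d=d,pose=i['pose']); print(i)
p,d,i=cap("top"); np.savez("top1.npz",p=p,d=d)
E
```

```text
[ 526.83804195 -315.15587534  194.4041367 ] [-3.13564487  0.00507832  0.14183062] 61.69370192378474 1.1833
{'fov_y': 65.70646984690485, 'cx': 319.67438263401505, 'cy': 200.55290659121067, 'pose': array([[ 1.41384226e-01,  9.52063632e-01,  2.71266180e-01,
         5.97082637e+02],
       [-9.89931483e-01,  1.37850063e-01,  3.21406280e-02,
        -3.05178142e+02],
       [-6.79413695e-03, -2.73079110e-01,  9.61967587e-01,
         3.40724442e+02],
       [ 0.00000000e+00,  0.00000000e+00,  0.00000000e+00,
         1.00000000e+00]])}
```

View pics/w1.png

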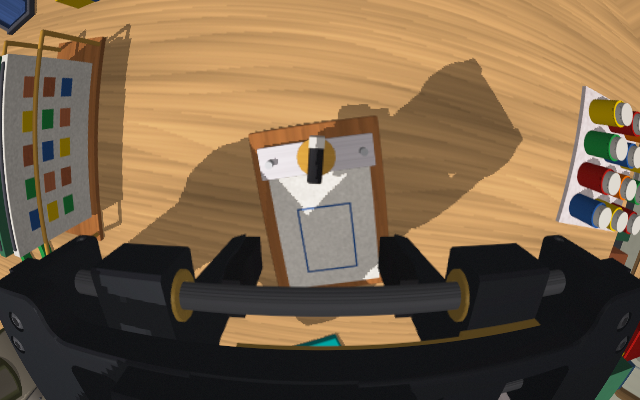

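Wrist view: the knob is at (316,160) with its white mark up, and the blue frame's corners run from about (298,210) to (357,268). The board is clear.

```bash
cat > w.py <<'E'
from h import *
import sys
def frame(p,i,box):
    hsv=cv2.cvtColor(p,cv2.COLOR_BGR2HSV); m=cv2.inRange(hsv,(100,70,40),(130,255,255)); M=np.zeros_like(m); u0,u1,v0,v1=box; M[v0:v1,u0:u1]=m[v0:v1,u0:u1]
    v,u=np.nonzero(M); q=np.array([ray((a,b),i,14,True)[:2] for a,b in zip(u,v)],np.float32)
    r=cv2.minAreaRect(q); return len(q),r
def knob(p,i,box,z):
    hsv=cv2.cvtColor(p,cv2.COLOR_BGR2HSV); m=cv2.inRange(hsv,(0,0,0),(180,255,60)); M=np.zeros_like(m); u0,u1,v0,v1=box; M[v0:v1,u0:u1]=m[v0:v1,u0:u1]
    n,l,s,c=cv2.connectedComponentsWithStats(M); k=1+s[1:,4].argmax(); v,u=np.nonzero(l==k)
    q=np.array([ray((a,b),i,z,True)[:2] for a,b in zip(u,v)],np.float32)
    return s[k],cv2.minAreaRect(q)
if __name__=="__main__":
    Z=np.load("w1.npz"); i=vision.camera_info("wrist"); i['pose']=Z['pose']; p=Z['p']
    print(frame(p,i,(285,370,195,280))); s,r=knob(p,i,(300,335,130,195),55); print(s,r,cv2.boxPoints(r))
    cv2.imwrite("pics/k.png",cv2.resize(p[120:290,240:390],None,fx=3.5,fy=3.5,interpolation=cv2.INTER_NEAREST))
E
python3 w.py
```

```text
(288, ((461.54437255859375, -331.7992248535156), (79.970458984375, 59.938316345214844), 16.1874942779541))
[308 149  15  34 451] ((549.4784545898438, -305.7757873535156), (31.95340919494629, 12.518695831298828), 4.583634853363037) [[ 533.0527  -300.81323]
 [ 534.05304 -313.29187]
 [ 565.90424 -310.73834]
 [ 564.9039  -298.2597 ]]
```

View pics/k.png

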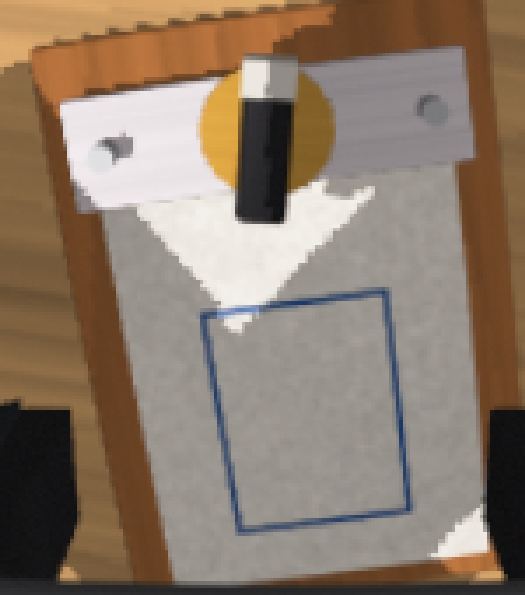

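>>> drive_tool --pt "0.015 0.006 -0.04 0 0 -0.03" --pt "0.027 0.012 -0.08 0 0 -0.06" --pt "0.027 0.012 -0.115 0 0 -0.06" --pt "0.027 0.012 -0.12 0 0 -0.06" --pt "0.027 0.012 -0.12 0 0 -0.06"

```text
clock: 1.7
tcp_pos: [553.4, -305.5, 78.5]
orientation: [-3.14, 0.002, 0.079]
force: [0.1, 0.3, 0.4]
opening: 61.7
gripper_force: 0.0
```

```bash
python3 - <<'E'
from h import *
o=monitor.get_obs(); print(o['tcp_pos'],o['orientation'],o['opening'],o['clock'],o['force'])
from w import *
p,d,i=cap("wrist"); cv2.imwrite("pics/w2.png",p[0:400]); np.savez("w2.npz",p=p,pose=i['pose'])
E
```

```text
[ 553.43687015 -305.48891969   78.48300631] [-3.13988901e+00  1.86641747e-03  7.90234660e-02] 61.70308093079275 1.7 [0.10046432 0.27738619 0.36957566]
```

View pics/w2.png

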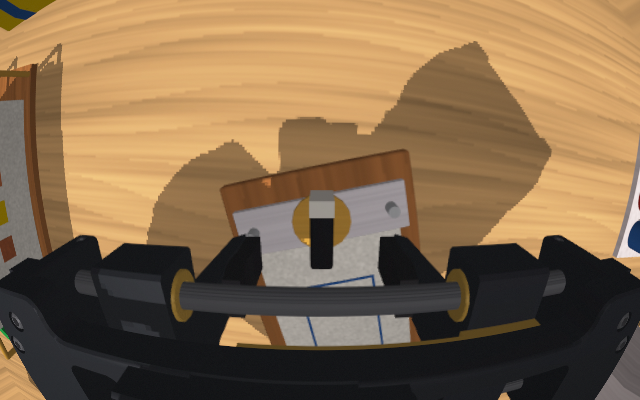

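The knob sits at (321,230), aligned and centred between the fingers. Next I'll lower, grip and press.

>>> drive_tool --pt "0 0 -0.03 0 0 0" --pt "0 0 -0.045 0 0 0" --pt "0 0 -0.045 0 0 0"

```text
clock: 2.0
tcp_pos: [553.8, -305.7, 34.3]
orientation: [-3.142, 0.0, 0.079]
force: [-0.3, -0.3, 0.1]
opening: 61.4
gripper_force: 0.0
```

>>> drive_tool --pt "0 0 0 0 0 0" --pt "0 0 0 0 0 0" --pt "0 0 0 0 0 0" --pt "0 0 0 0 0 0" --pt "0 0 0 0 0 0" --pt "0 0 0 0 0 0" --grip 1 --force 35

```text
clock: 2.5
tcp_pos: [554.3, -305.1, 34.3]
orientation: [3.141, -0.001, 0.08]
force: [1.6, 0.7, 0.4]
opening: 23.9
gripper_force: 0.0
```

>>> drive_tool --pt "0 0 -0.003 0 0 0" --pt "0 0 -0.005 0 0 0" --pt "0 0 -0.007 0 0 0" --pt "0 0 -0.007 0 0 0"

```text
clock: 2.83
tcp_pos: [554.5, -306.1, 26.8]
orientation: [3.14, -0.001, 0.08]
force: [0.3, -6.5, -0.1]
opening: 13.7
gripper_force: 35.0
```

>>> drive_tool --pt "0 0 -0.001 0 0 0" --pt "0 0 -0.002 0 0 0" --pt "0 0 -0.003 0 0 0" --pt "0 0 -0.003 0 0 0"

```text
clock: 3.17
tcp_pos: [554.5, -306.1, 24.7]
orientation: [3.139, -0.001, 0.08]
force: [-1.7, -5.3, 8.1]
opening: 13.9
gripper_force: 35.0
```

>>> drive_tool --pt "0 0 -0.001 0 0 0" --pt "0 0 -0.002 0 0 0" --pt "0 0 -0.002 0 0 0"

```text
clock: 3.42
tcp_pos: [554.6, -306.1, 24.5]
orientation: [3.138, -0.002, 0.08]
force: [-6.6, -1.6, 22.5]
opening: 13.9
gripper_force: 35.0
```

>>> drive_tool --pt "0 0 0.001 0 0 -0.1" --pt "0 0 0.001 0 0 -0.22" --pt "0 0 0.001 0 0 -0.34" --pt "0 0 0.001 0 0 -0.46" --pt "0 0 0.001 0 0 -0.58" --pt "0 0 0.001 0 0 -0.7" --pt "0 0 0.001 0 0 -0.82" --pt "0 0 0.001 0 0 -0.94" --pt "0 0 0.001 0 0 -1.06" --pt "0 0 0.001 0 0 -1.15"

```text
clock: 4.25
tcp_pos: [553.9, -307.3, 24.7]
orientation: [3.14, -0.004, -1.076]
force: [-8.2, -8.2, 14.6]
opening: 13.4
gripper_force: 35.0
```

>>> drive_tool --pt "0 0 0 0 0 -0.06" --pt "0 0 0 0 0 -0.12" --pt "0 0 0 0 0 -0.18" --pt "0 0 0 0 0 -0.18"

```text
clock: 4.58
tcp_pos: [553.8, -307.4, 24.6]
orientation: [3.14, -0.005, -1.253]
force: [-8.6, -8.8, 14.2]
opening: 13.7
gripper_force: 35.0
```

```bash
python3 - <<'E'
from h import *
o=monitor.get_obs(); print(o['tcp_pos'],o['orientation'],o['opening'],o['clock'],o['force'],o['ft_torque'],o['joints'])
E
```

```text
[ 553.75181939 -307.3916661    24.63526664] [ 3.14036206 -0.0046479  -1.25259   ] 13.72058908448134 4.5833 [-8.63332546 -8.82690095 14.16017548] [-1.17685912  1.36123958  0.50611355] [-0.69194707  0.73284718  1.32271273 -0.00397806  1.08275399  2.13330167]
```

>>> drive_tool --pt "0 0 0.001 0 0 0.02" --pt "0 0 0.001 0 0 0.03" --pt "0 0 0.001 0 0 0.03" --pt "0 0 0.001 0 0 0.03" --pt "0 0 0.001 0 0 0.03" --pt "0 0 0.001 0 0 0.03" --grip 0.4

```text
clock: 5.08
tcp_pos: [554.1, -304.4, 23.3]
orientation: [3.141, 0.001, -1.22]
force: [0.7, -0.2, -1.2]
opening: 51.6
gripper_force: 0.0
```

>>> drive_tool --pt "0 0 0.02 0 0 0" --pt "0 0 0.055 0 0 0" --pt "0 0 0.095 0 0 0.1" --pt "0 0 0.13 0 0 0.22" --pt "0 0 0.17 0 0 0.34" --pt "0 0 0.19 0 0 0.46" --pt "0 0 0.19 0 0 0.46"

```text
clock: 5.67
tcp_pos: [555.2, -305.5, 218.5]
orientation: [-3.141, -0.008, -0.754]
force: [-0.1, 0.7, 0.7]
opening: 52.6
gripper_force: 0.0
```

```bash
python3 - <<'E'
from h import *
o=monitor.get_obs(); print(o['tcp_pos'],o['orientation'],o['opening'],o['clock'],o['force'])
p,d,i=cap("wrist"); cv2.imwrite("pics/w3.png",p); np.savez("w3.npz",p=p,pose=i['pose'])
p2,d,i=cap("top"); np.savez("top2.npz",p=p2,d=d)
P=pts(d,i); R=(np.hypot(P[...,0]-553.7,P[...,1]+305)<20)&(P[...,2]>40)&(P[...,2]<70); print(np.median(P[R],0),R.sum())
E
```

```text
[ 555.18009438 -305.50597129  218.46351262] [-3.14085746 -0.00756115 -0.7540093 ] 52.603413267024 5.6667 [-0.13701168  0.70324783  0.67437698]
[nan nan nan] 0
  return _methods._mean(a, axis=axis, dtype=dtype,
  ret = um.true_divide(
```

View pics/w3.png

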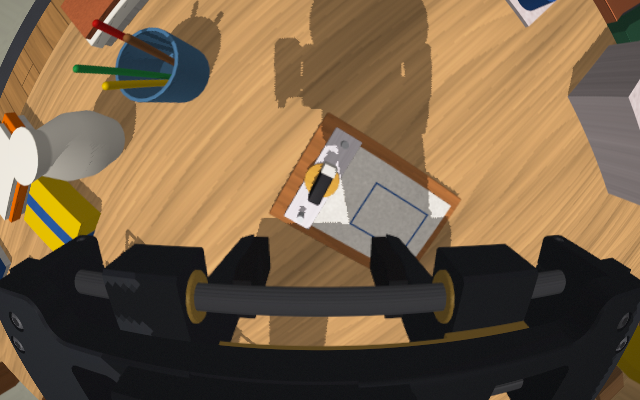

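The knob now lies along the bar with its mark towards board −y, so it is at the stop and the clamp is down. Next I'll fly to the red stamp.

>>> drive_tool --pt "0.0 0.02 0.03 0 0 0.05" --pt "0.0 0.06 0.045 0 0 0.17" --pt "0.0 0.1 0.045 0 0 0.29" --pt "0.01 0.14 0.045 0 0 0.41" --pt "0.01 0.18 0.045 0 0 0.53" --pt "0.01 0.22 0.045 0 0 0.65" --pt "0.015 0.26 0.045 0 0 0.77" --pt "0.02 0.3 0.045 0 0 0.89" --pt "0.02 0.34 0.045 0 0 1.01" --pt "0.025 0.38 0.045 0 0 1.12" --grip 0.2

```text
clock: 6.6
tcp_pos: [577.9, 77.1, 256.3]
orientation: [-3.139, 0.004, 0.364]
force: [0.5, -0.0, 0.0]
opening: 70.7
gripper_force: 0.0
```

>>> drive_tool --pt "0.005 0.04 0 0 0 0.1" --pt "0.01 0.08 0 0 0 0.14" --pt "0.015 0.12 0 0 0 0.14" --pt "0.02 0.155 0 0 0 0.14" --pt "0.02 0.175 -0.02 0 0 0.14" --pt "0.02 0.175 -0.06 0 0 0.14" --pt "0.02 0.175 -0.065 0 0 0.14" --pt "0.02 0.175 -0.065 0 0 0.14"

```text
clock: 7.27
tcp_pos: [597.6, 249.5, 189.7]
orientation: [-3.139, 0.009, 0.499]
force: [0.6, 0.1, 0.4]
opening: 70.5
gripper_force: 0.0
```

```bash
python3 - <<'E'
from h import *
o=monitor.get_obs(); print(o['tcp_pos'],o['orientation'],o['opening'],o['clock'],o['force'])
p,d,i=cap("wrist"); cv2.imwrite("pics/w4.png",p); np.savez("w4.npz",p=p,pose=i['pose'])
E
```

```text
[597.6239898  249.50096363 189.71637762] [-3.1390937   0.00885779  0.49853261] 70.45057350358657 7.2667 [0.57668578 0.0924967  0.374413  ]
```

View pics/w4.png

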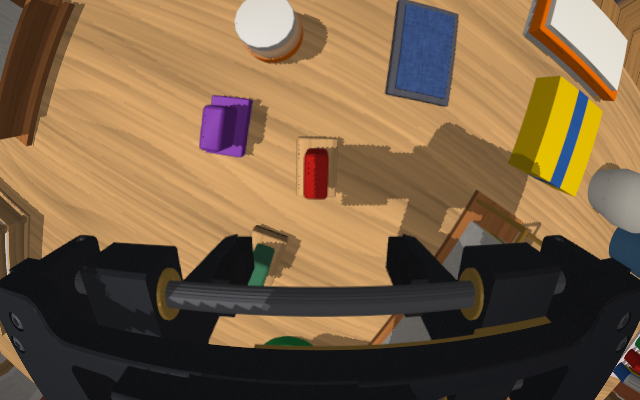

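The red handle is at (316,173), nearly aligned with the tool.

```bash
python3 - <<'E'
from h import *
Z=np.load("w4.npz"); i=vision.camera_info("wrist"); i['pose']=Z['pose']; p=Z['p']
print(Z['pose'][:3,3])
hsv=cv2.cvtColor(p,cv2.COLOR_BGR2HSV); H,S,V=[hsv[...,k].astype(int) for k in range(3)]
m=((H<6)|(H>174))&(S>150); M=np.zeros_like(m); M[130:210,290:345]=m[130:210,290:345]
for nm,MM in(("all",M),("bright",M&(V>np.percentile(V[M],35)))):
    v,u=np.nonzero(MM); q=np.array([ray((a,b),i,68,True)[:2] for a,b in zip(u,v)],np.float32); r=cv2.minAreaRect(q)
    print(nm,len(q),r,q.mean(0),u.min(),u.max(),v.min(),v.max())
E
```

```text
[660.5980538  283.78339648 335.73022574]
all 1131 ((612.2822875976562, 262.5298156738281), (44.21885681152344, 20.418230056762695), 27.894617080688477) [612.4888 262.6728] 304 327 149 198
bright 670 ((610.4577026367188, 262.989990234375), (41.42426681518555, 17.89762306213379), 27.89461898803711) [607.6467  263.38147] 304 324 152 198
```

>>> drive_tool --pt "0.007 0.006 -0.03 0 0 -0.012" --pt "0.0137 0.0127 -0.065 0 0 -0.012" --pt "0.0137 0.0127 -0.085 0 0 -0.012" --pt "0.0137 0.0127 -0.085 0 0 -0.012" --pt "0.0137 0.0127 -0.085 0 0 -0.012"

```text
clock: 7.73
tcp_pos: [613.6, 262.0, 110.1]
orientation: [3.141, -0.001, 0.486]
force: [0.4, -0.1, 0.7]
opening: 70.7
gripper_force: 0.0
```

>>> drive_tool --pt "-0.002 0 -0.035 0 0 0" --pt "-0.002 0 -0.065 0 0 0" --pt "-0.002 0 -0.08 0 0 0" --pt "-0.002 0 -0.08 0 0 0"

```text
clock: 8.07
tcp_pos: [610.7, 262.1, 28.3]
orientation: [-3.141, 0.002, 0.487]
force: [-0.2, -0.2, 0.2]
opening: 70.3
gripper_force: 0.0
```

>>> drive_tool --pt "0 0 0 0 0 0" --pt "0 0 0 0 0 0" --pt "0 0 0 0 0 0" --pt "0 0 0 0 0 0" --pt "0 0 0 0 0 0" --pt "0 0 0 0 0 0" --pt "0 0 0 0 0 0" --pt "0 0 0 0 0 0" --pt "0 0 0 0 0 0" --pt "0 0 0 0 0 0" --grip 1 --force 25

```text
clock: 8.9
tcp_pos: [610.9, 262.6, 28.9]
orientation: [3.141, -0.0, 0.488]
force: [-0.4, 0.3, 1.6]
opening: 21.6
gripper_force: 25.0
```

>>> drive_tool --pt "0 0 0.01 0 0 0" --pt "0 0 0.03 0 0 0" --pt "0 0 0.06 0 0 0" --pt "0 0 0.09 0 0 0" --pt "0 0 0.12 0 0 0" --pt "0 0 0.15 0 0 0" --pt "0 0 0.18 0 0 0" --pt "0 0 0.2 0 0 0" --pt "0 0 0.2 0 0 0"

```text
clock: 9.65
tcp_pos: [611.9, 263.0, 234.3]
orientation: [3.139, -0.009, 0.488]
force: [1.3, 0.1, 0.3]
opening: 22.4
gripper_force: 25.0
```

```bash
python3 - <<'E'
from h import *
o=monitor.get_obs(); print(o['tcp_pos'],o['orientation'],o['opening'],o['clock'],o['force'])
p,d,i=cap("scene"); P=pts(d,i); hsv=cv2.cvtColor(p,cv2.COLOR_BGR2HSV)
D=np.linalg.norm(P-[611,262,200],axis=-1)<60
for z0 in (P[D][:,2].min(),np.percentile(P[D][:,2],2)): print(z0)
v,u=np.nonzero(D); print(u.min(),u.max(),v.min(),v.max())
cv2.imwrite("pics/s4.png",cv2.resize(p[max(0,int(v.mean())-70):int(v.mean())+70,int(u.mean())-90:int(u.mean())+90],None,fx=4,fy=4))
E
```

```text
[611.89477331 263.00523862 234.26000743] [ 3.13940186 -0.00850514  0.48796946] 22.434409184968004 9.65 [1.29284289 0.06083991 0.32354234]
202.03346783608845
207.20073949573546
312 332 258 277
```

View pics/s4.png

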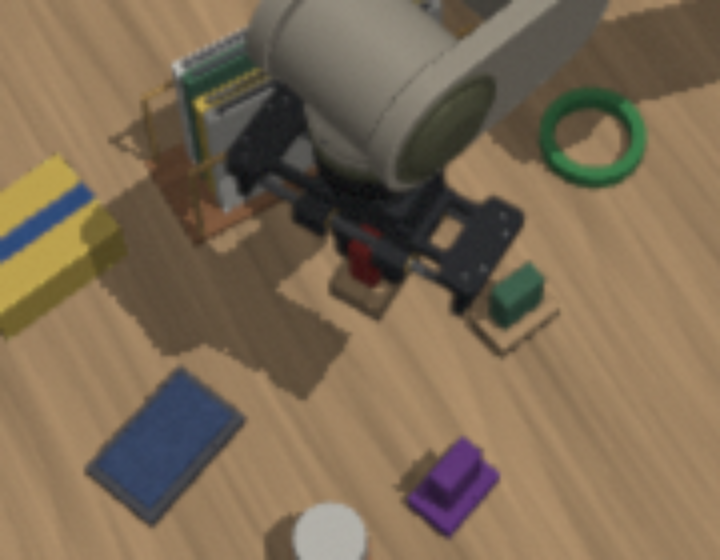

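Stamp held upright at (365,270) in the crop; other items untouched. Carry over the rack.

>>> drive_tool --pt "-0.004 -0.015 0 0 0 0" --pt "-0.01 -0.04 0 0 0 -0.02" --pt "-0.018 -0.07 0 0 0 -0.04" --pt "-0.025 -0.1 0 0 0 -0.06" --pt "-0.033 -0.13 0 0 0 -0.08" --pt "-0.04 -0.16 0 0 0 -0.1" --pt "-0.048 -0.19 0 0 0 -0.12" --pt "-0.055 -0.22 0 0 0 -0.14" --pt "-0.063 -0.25 0 0 0 -0.16" --pt "-0.07 -0.28 0 0 0 -0.18"

```text
clock: 10.53
tcp_pos: [539.4, -18.4, 226.9]
orientation: [-3.14, 0.003, 0.307]
force: [0.2, 0.1, -1.0]
opening: 21.7
gripper_force: 25.0
```

>>> drive_tool --pt "-0.008 -0.03 0 0 0 -0.02" --pt "-0.016 -0.06 0 0 0 -0.025" --pt "-0.024 -0.09 0 0 0 -0.025" --pt "-0.032 -0.12 0 0 0 -0.025" --pt "-0.04 -0.15 0 0 0 -0.025" --pt "-0.048 -0.18 0 0 0 -0.025" --pt "-0.056 -0.21 0 0 0 -0.025" --pt "-0.064 -0.24 0 0 0 -0.025" --pt "-0.07 -0.265 0 0 0 -0.025" --pt "-0.076 -0.29 0 0 0 -0.025"

```text
clock: 11.37
tcp_pos: [463.7, -308.2, 226.8]
orientation: [-3.138, 0.002, 0.282]
force: [0.5, -0.1, -1.0]
opening: 21.9
gripper_force: 25.0
```

>>> drive_tool --pt "-0.002 -0.012 0 0 0 0" --pt "-0.004 -0.022 0 0 0 0" --pt "-0.004 -0.025 0 0 0 0" --pt "-0.004 -0.025 0 0 0 0" --pt "-0.004 -0.025 0 0 0 0"

```text
clock: 11.78
tcp_pos: [461.2, -331.3, 228.5]
orientation: [-3.141, 0.0, 0.284]
force: [0.6, 0.2, -0.8]
opening: 22.0
gripper_force: 25.0
```

```bash
python3 - <<'E'
from h import *
o=monitor.get_obs(); print(o['tcp_pos'],o['orientation'],o['opening'],o['clock'],o['force'])
p,d,i=cap("wrist"); cv2.imwrite("pics/w5.png",p); np.savez("w5.npz",p=p,pose=i['pose'])
E
```

```text
[ 461.16473671 -331.28416063  228.51444949] [-3.14078485e+00  6.52021185e-05  2.83794068e-01] 22.027181900711618 11.7833 [ 0.57366121  0.16603839 -0.83614464]
```

View pics/w5.png

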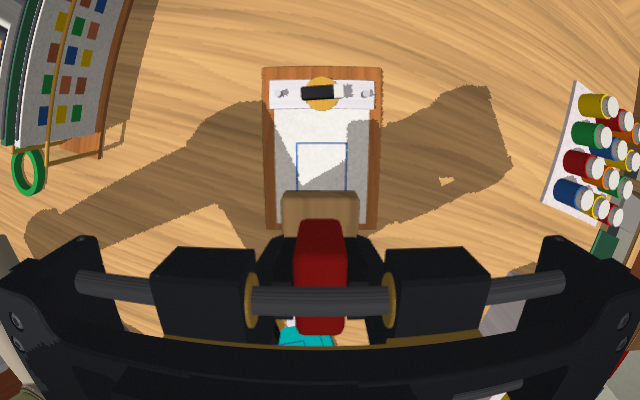

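The stamp is held with its block edge at about (283–358,192), square with the blue frame at (322,167). I'll measure its offset in the hand from that edge.

```bash
cat > st.py <<'E'
from h import *
def stamp(p,i,tcp,yaw,dz):
    g=cv2.cvtColor(p,cv2.COLOR_BGR2HSV).astype(int)
    for c in range(270,375,15):
        col=p[180:240,c].astype(int); 
        e=np.abs(np.diff(col.sum(1))); print(c,[(180+k,int(e[k])) for k in np.argsort(e)[-4:]])
    for r in (200,205,210,215):
        e=np.abs(np.diff(p[r,265:375].astype(int).sum(1))); print('r',r,[(265+k,int(e[k])) for k in np.argsort(e)[-4:]])
def rel(uv,i,z,tcp,yaw):
    d=ray(uv,i,z,True)[:2]-tcp[:2]; c,s=np.cos(yaw),np.sin(yaw); return np.round([c*d[0]+s*d[1],-s*d[0]+c*d[1]],1)
E
python3 - <<'E'
from st import *
Z=np.load("w5.npz"); i=vision.camera_info("wrist"); i['pose']=Z['pose']; p=Z['p']
tcp=np.array([461.2,-331.3,228.5]); stamp(p,i,tcp,.2838,0)
for uv in((283,192),(358,192)):
  print(rel(uv,i,tcp[2]-26,tcp,.2838))
cv2.imwrite("pics/c5.png",cv2.resize(p[180:340,240:400],None,fx=3.7,fy=3.7,interpolation=cv2.INTER_NEAREST))
E
```

```text
270 [(np.int64(237), 8), (np.int64(228), 19), (np.int64(238), 60), (np.int64(229), 62)]
285 [(np.int64(191), 77), (np.int64(190), 90), (np.int64(237), 92), (np.int64(236), 117)]
300 [(np.int64(222), 73), (np.int64(183), 91), (np.int64(181), 102), (np.int64(189), 209)]
315 [(np.int64(190), 51), (np.int64(218), 77), (np.int64(217), 81), (np.int64(189), 213)]
330 [(np.int64(190), 72), (np.int64(218), 81), (np.int64(217), 83), (np.int64(189), 148)]
345 [(np.int64(235), 48), (np.int64(189), 67), (np.int64(237), 86), (np.int64(236), 101)]
360 [(np.int64(234), 60), (np.int64(229), 63), (np.int64(223), 134), (np.int64(235), 141)]
r 200 [(np.int64(366), 87), (np.int64(275), 91), (np.int64(279), 117), (np.int64(359), 184)]
r 205 [(np.int64(279), 111), (np.int64(275), 116), (np.int64(365), 131), (np.int64(359), 132)]
r 210 [(np.int64(359), 94), (np.int64(275), 113), (np.int64(276), 125), (np.int64(365), 152)]
r 215 [(np.int64(359), 98), (np.int64(275), 113), (np.int64(276), 128), (np.int64(365), 180)]
[27.3 22. ]
[ 27.3 -21.3]
```

View pics/c5.png

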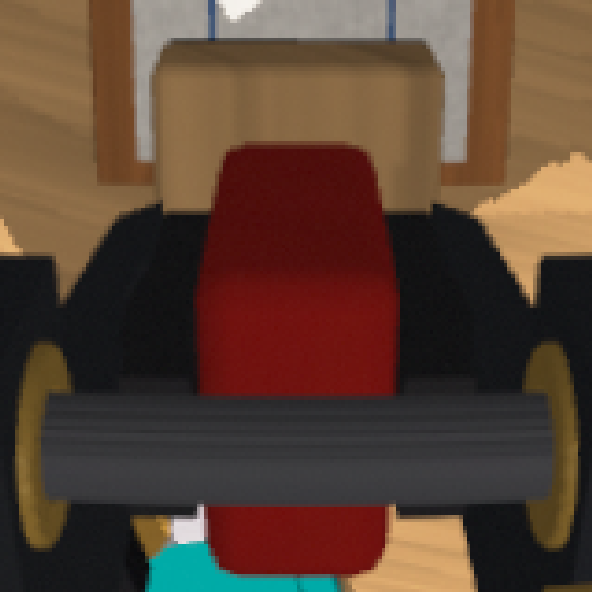

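The stamp is laterally centred. I'll compute the offset along its length from several edges.

```bash
python3 - <<'E'
from st import *
Z=np.load("w5.npz"); i=vision.camera_info("wrist"); i['pose']=Z['pose']
t=np.array([461.2,-331.3,228.5])
for n,v,dz,x in(("botedge",190.5,-25,31),("topedge",199,-9,31),("hbase",218.5,-9,21),("htop",255.5,39,21)):
  r=rel((320.5,v),i,t[2]+dz,t,.2838); print(n,r,r[0]-x)
# frame re-measure
p=Z['p']; hsv=cv2.cvtColor(p,cv2.COLOR_BGR2HSV); m=cv2.inRange(hsv,(100,70,40),(130,255,255)); M=np.zeros_like(m); M[135:189,285:360]=m[135:189,285:360]
v,u=np.nonzero(M); q=np.array([ray((a,b),i,14,True)[:2] for a,b in zip(u,v)]); c,s=np.cos(.2825),np.sin(.2825); d=q-[461.5,-331.8]; e=np.c_[c*d[:,0]+s*d[:,1],-s*d[:,0]+c*d[:,1]]
print(len(q),e.min(0),e.max(0), 'expect +40, +-30')
E
```

```text
botedge [28.4  0.3] -2.6000000000000014
topedge [27.8  0.3] -3.1999999999999993
hbase [17.1  0.3] -3.8999999999999986
htop [18.4  0.4] -2.6000000000000014
191 [-14.82550482 -29.81311846] [40.30793737 29.9376491 ] expect +40, +-30
```

>>> drive_tool --pt "0.0025 0 -0.02 0 0 0" --pt "0.0025 0 -0.05 0 0 0" --pt "0.0025 0 -0.08 0 0 0" --pt "0.0025 0 -0.11 0 0 0" --pt "0.0025 0 -0.13 0 0 0" --pt "0.0025 0 -0.145 0 0 0" --pt "0.0025 0 -0.15 0 0 0" --pt "0.0025 0 -0.15 0 0 0" --pt "0.0025 0 -0.15 0 0 0"

```text
clock: 12.58
tcp_pos: [463.9, -332.2, 79.6]
orientation: [3.141, -0.001, 0.283]
force: [1.0, -0.6, -0.9]
opening: 21.8
gripper_force: 25.0
```

```bash
python3 - <<'E'
from h import *
o=monitor.get_obs(); print(o['tcp_pos'],o['orientation'],o['opening'],o['clock'],o['force'],o['gripper_force'])
p,d,i=cap("wrist"); np.savez("w6.npz",p=p,pose=i['pose'],t=o['tcp_pos'])
cv2.imwrite("pics/w6.png",cv2.resize(p[90:290,210:430],None,fx=3,fy=3,interpolation=cv2.INTER_NEAREST))
E
```

```text
[ 463.87975474 -332.17285549   79.57826884] [ 3.14063893e+00 -5.53019006e-04  2.83483961e-01] 21.84739515530949 12.5833 [ 0.97685663 -0.58084265 -0.9241085 ] 24.99570345506072
```

View pics/w6.png

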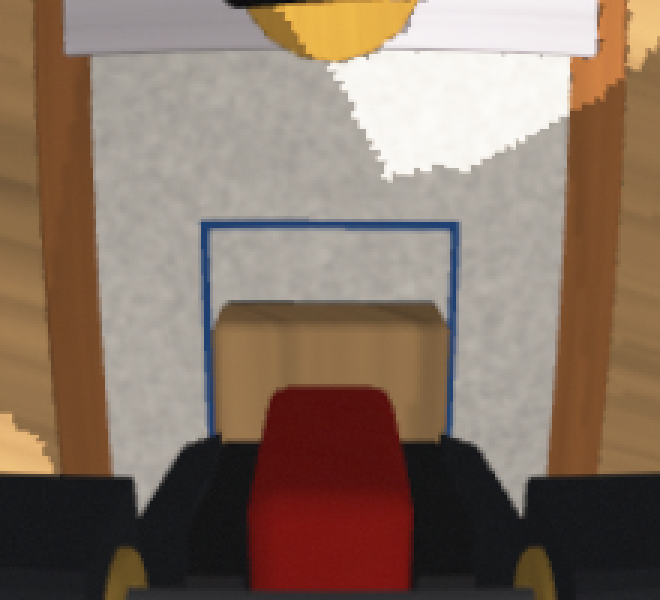

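The block sits inside the frame, square and laterally centred (frame 204–458, block 216–447 in the crop). I'll check the offset along x.

```bash
python3 - <<'E'
from st import *
Z=np.load("w6.npz"); i=vision.camera_info("wrist"); i['pose']=Z['pose']; t=Z['t']; u=210+331/3
for n,v,z,x in(("frame",90+221/3,14,40),("botedge",90+302/3,t[2]-25,31),("topedge",90+321/3,t[2]-9,31),("hbase",90+388/3,t[2]-9,21)):
  r=rel((u,v),i,z,t,.2835); print(n,r,'centre',r[0]-x)
for n,a,z in(("fr",(204,458),14),("bl",(216,447),t[2]-9)): print(n,[rel((210+k/3,90+(260 if n=="fr" else 321)/3),i,z,t,.2835)[1] for k in a])
E
```

```text
frame [37.7  0.3] centre -2.299999999999997
botedge [28.4  0.4] centre -2.6000000000000014
topedge [28.9  0.4] centre -2.1000000000000014
hbase [16.6  0.4] centre -4.399999999999999
fr [np.float64(30.0), np.float64(-29.5)]
bl [np.float64(20.4), np.float64(-19.8)]
```

>>> drive_tool --pt "0 0 -0.006 0 0 0" --pt "0 0 -0.012 0 0 0" --pt "0 0 -0.018 0 0 0" --pt "0 0 -0.022 0 0 0" --pt "0 0 -0.025 0 0 0" --pt "0 0 -0.025 0 0 0" --pt "0 0 -0.025 0 0 0" --pt "0 0 -0.025 0 0 0" --pt "0 0 -0.025 0 0 0" --pt "0 0 -0.025 0 0 0"

```text
clock: 13.47
tcp_pos: [463.4, -332.4, 54.0]
orientation: [3.141, -0.0, 0.283]
force: [0.2, -0.1, -1.4]
opening: 21.9
gripper_force: 25.0
```

```bash
python3 - <<'E'
from st import *
o=monitor.get_obs(); t=o['tcp_pos']; print(t,o['orientation'],o['gripper_force'],o['joint_vel'].round(4))
p,d,i=cap("wrist")
col=p[150:200,320].astype(int).sum(1); e=np.abs(np.diff(col)); print([(150+k,int(e[k])) for k in sorted(np.argsort(e)[-6:])])
hsv=cv2.cvtColor(p,cv2.COLOR_BGR2HSV); m=cv2.inRange(hsv,(100,70,40),(130,255,255))[150:240,270:380]; v,u=np.nonzero(m)
q=np.array([ray((a+270,b+150),i,14,True)[:2] for a,b in zip(u,v)])-t[:2]; c,s=np.cos(.2835),np.sin(.2835); e=np.c_[c*q[:,0]+s*q[:,1],-s*q[:,0]+c*q[:,1]]
print(e[:,0].max()-40, (e[:,1].min()+e[:,1].max())/2, np.ptp(e[:,1]))
for v in (189,190,191): print(rel((320,v),i,t[2]-25,t,.2835)[0]-31)
E
```

```text
[ 463.42259316 -332.43788473   53.97864665] [ 3.14117114e+00 -1.76492962e-04  2.82820704e-01] 24.995637014508247 [-0.0003  0.0005  0.0012  0.0011 -0.0023 -0.0009]
[(np.int64(167), 89), (np.int64(168), 123), (np.int64(169), 87), (np.int64(171), 172), (np.int64(189), 173), (np.int64(190), 86)]
-1.444592212842501 0.9931831781476745 60.297105577751566
-1.6000000000000014
-2.1999999999999993
-2.8000000000000007
```

The stamp is centred to about 1 mm, still, and about 11 mm above the card, so I'm handing in.

```bash
python3 -c "
from bench import robot; print(robot.job_done())"
```

```text
the job is handed in; nothing more can be done
None
```

I handed the job in with the knob pressed down and turned to its stop, and the red stamp held still and square, about 11 mm above the card and 1 mm from the frame's centre by my camera measurements; no verdict was returned.

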